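# Sort the worktop odds: seasonings to the caddy, small odds into the lidded box

## Robot

A 6-joint arm with a two-finger parallel gripper is mounted at the origin on a cart in front of the work surface, level with it; the furniture and walls round the work are solid. World frame = base frame: x ahead of the robot, y to its left, z up, the work surface at z = 0. Lengths are in m, angles in rad, forces in N, time in s.
With the tool pointing down it reaches from about 0.25 to 0.725 m from the base axis. Payload 4 kg.
Tool frame: the origin (TCP) lies at the very end of the fingers, on their centre line; the grasp point (between the pads) lies 19 mm behind it; z points along the fingers, y is the line along which they close (so a half turn about z gives the same grasp; the last joint's range is limited). The gripper opens to 85 mm and grips with 20 to 120 N. Pads are 22 mm wide; open, the fingers measure 114 mm over their backs; the gripper's body (76 mm by 85 mm) begins 54 mm behind the grasp point. The pads swing forward as they close: fully open they stand 13 mm farther back than shut.
Start: joints at [-1.131, 0.241, 0.005, 1.335, 0, 1.571], TCP at [0.213, -0.452, 0.231] pointing down, gripper open.
Joint ranges: [-2.72, 2.72], [-1.05, 1.87], [-1.09, 1.28], [-1.99, 2.15], [-1.42, 1.44], [-3.14, 3.14]. Speed limits (rad/s): [2.79, 2.79, 3.14, 3.14, 3.14, 3.14].

## Interface

Orientations are given as a unit quaternion [x, y, z, w].
In Python, from workcell import bot, vision, workorder gives the robot as it stands.
- The arm moves only by the shell command python3 -m creep 'ROWS' [OPENING]. ROWS is JSON, a list of rows, each a list of 2 entries, a list of its own where there are three numbers: the shift along the tool's x, y, z in mm, then the turn, a rotation vector about the tool's x, y, z in rad. In form: [[[dx, dy, dz], [wx, wy, wz]], ...]. A call has 1 to 12 rows; each row shifts and turns the commanded pose from where the row before left it, along the tool's axes as they then stand; what a row does not reach is not made up. A row lasts 1/8 s, in which the tool goes at most 62.5 mm and 10.7 degrees, less where a joint would pass 70% of its speed; a pose out of reach is approached as far as the arm can. A call is refused whole if a number of a shift passes 62.5 or a number of a turn 0.188, either way. A call with a gripper value outside its range is refused whole. OPENING is the finger opening in mm, from 0 to 85.4, set as the call begins (- or left out, the last holds). The fingers move at their own pace and stop on an object; the grip force is fixed at half the most. Time passes only in rows, so rows that do not move let the fingers close. It gives the time, the measured TCP pose, the force, the opening and the grip force at its end, in the units of the state.
- bot.get_obs(): the state, without advancing time (a new reading comes with each control period).
- vision.camera(name): name is "side" or "top"; returns a dict with "image" (480x640x3 uint8, blue, green, red), "z_map" (480x640 float32, m along the optical axis (not along the pixel's ray), 0 where there is no reading), "K" (3x3 intrinsics, pixels), "rvec" (rotation vector, rad) and "tvec" (3), from world to camera coordinates, as OpenCV has them. Camera axes: x right, y down, z forward; pixel columns grow to the right and rows downward; lengths in m; the calibration is good to about 2 mm. A picture is of the moment at which its call begins.
- workorder.job_done(): hands the job in; it is judged then, once.
Trained networks look in a picture, given as the dict that the camera call returned (one of the last four; its "shot" number tells which), for a name from the list of things; names that differ only in an ending like _2 or _b are one class to them, and where a whole thing is asked for, a point or a joint stands for the part that bears it (a point fixed in the world has none). Each returns a list of dicts, best first, with "score" (0 to 1); they miss things now and then, are a little off and sometimes report something else, mostly with a low value. They report only what shows in the picture. A call takes as long as a camera call. They do not tell look-alikes from the thing itself.
- vision.spot_in(picture, query): "position" ([column, row] in pixels, amid what is visible of it).
- vision.place_of(picture, query): "position" ([column, row] in pixels: a listed point, or the origin of a listed thing).
The state is a dict: "clock": time; "joint_pos": joint angles; "joint_vel": joint speeds; "tau": joint torques, N m; "eef_pos": TCP position; "tool_rot": TCP orientation; "ft_force": force on the tool from outside, world axes, zero at the start; "ft_torque": the same for the moment, N m; "grip_width": finger opening in m; "grasp_force": force on a finger pad.
Only numpy, scipy, OpenCV 4.12 (cv2) and the standard library are available. Lean on these libraries where they do the work, as an engineer would, in place of code of your own. Each camera call takes 0.05 s, during which the arm holds its last target. There are 200 camera calls.

## Task

Sort the four odd things off the worktop: stand the spice jar and the salt shaker upright in the wooden caddy, one in each cell, and put the battery (lying down) and the tea light (right way up) on the floor of the white hinged box. When both are in the box and nothing sticks up above its rim, shut the lid completely; leave the mug and the pepper mill as they stand.

Things in the scene. Friction and masses are not known exactly. Their poses are not given: they have to be found in the camera images.
- jar_mid (a point): Spice jar: clear glass with a dark brown cap, round, 41 mm across, 105 mm tall, standing upright. The point is its centre, 52 mm above its foot; z points up to the cap. About 0.11 kg. Goes to the caddy.
- salt_mid (a point): Salt shaker: clear body with a domed grey-white top, round, 44 mm across up to 70 mm high, narrowing to 34 mm at the top, 90 mm tall, standing upright. The point is its centre, 45 mm above its foot; z points up. About 0.1 kg. Goes to the caddy.
- battery_mid (a point): Battery: a small cylinder 17 mm thick and 50 mm long, lying on the worktop. The point is its centre, 8 mm above the surface it lies on; y runs along its length. It can roll when pushed sideways. Goes in the white box.
- candle_mid (a point): Tea light: a small flat round candle in a thin metal cup, 38 mm across, 16 mm high, wick up. The point is its centre, 8 mm above its foot; z points up. Goes in the white box.
- cell_left (a point): Left cell of the wooden seasoning caddy (seen by someone facing along the caddy's x). The caddy is an open tray fixed to the worktop, 76 x 143 mm and 25 mm high, with 5 mm walls and a divider that leaves two equal cells, each 66 mm along x and 64 mm along y. The point is the centre of this cell's floor, 5 mm above the worktop, 20 mm below the rim; x runs across the caddy, y along its two cells (towards the left cell), z up. The caddy may stand left or right of the robot.
- cell_right (a point): Right cell of the same caddy: the centre of its floor, 69 mm from the left one along the caddy's -y; same axes.
- box_floor (a point): White plastic box with a hinged lid, fixed to the worktop: 130 mm (x) by 170 mm (y) by 45 mm high outside, 5 mm walls, one space inside, 120 x 160 mm and 40 mm deep. The point is the centre of its inner floor, 5 mm above the worktop; x points to the hinged side, y along the hinge, z up. The hinge line lies 65 mm along +x and 40 mm above this point. The box may stand left or right of the robot.
- keep_lid (a joint): The box's lid, in rad: 0 = shut on the rim, 1.9 = fully open, leaning back a little beyond upright (as at the start). It is a white plate 130 mm from hinge to free edge, 170 mm wide and 6 mm thick, with a grey knob on its outer face in the middle, 100 mm from the hinge, standing 35 to 40 mm out (so behind the lid when open). Light (0.15 kg); it falls shut by itself once pushed forward past upright (below about 1.5).
- mug: Bystander: pale blue mug, 96 mm wide and 93 mm high, with a handle, standing behind the work. The point is on its underside. Leave it.
- pepper_mill: Bystander: dark wooden pepper mill, 58 mm across and 170 mm tall, standing behind the work. The point is the centre of its underside. Leave it.
Not all that is in view belongs to the job. What is shaped like the part that bears jar_mid but pink is not meant.

How it is judged:
By the outcome, as a careful person would: the job done as asked, in the order asked, and still so for the second after the job is handed in, with the robot touching nothing.
It also fails if it takes over 122 s, if anything falls off the work surface, if the arm or the gripper's body presses on something with over 40 N, if the wrist force passes 120 N, or if a joint passes its speed limit or range.

## Working session

There is one attempt and no reset: what is moved stays moved. The work goes in short steps, Python scripts to look and compute and a shell command to move; the robot and the scene stay as the last step left them, time stands still between calls to the robot, and variables do not carry over. Pictures are saved under pics/ and viewed, at most 14 in all, crops included, and the job is handed in when it is done.

```bash
mkdir -p pics; ls
cat > h.py <<'E'
import numpy as np, cv2
from workcell import bot, vision, workorder
from scipy.spatial.transform import Rotation as R
def cam(n): return vision.camera(n)
def pts(p):
    z=p["z_map"].astype(float); K=np.array(p["K"]); h,w=z.shape
    u,v=np.meshgrid(np.arange(w),np.arange(h))
    c=np.stack([(u-K[0,2])/K[0,0]*z,(v-K[1,2])/K[1,1]*z,z],-1)
    Rm=cv2.Rodrigues(np.array(p["rvec"],float))[0]; t=np.array(p["tvec"],float).ravel()
    W=(c-t)@Rm; W[z==0]=np.nan; return W
def onplane(p,px,h):
    K=np.array(p["K"]);Rm=cv2.Rodrigues(np.array(p["rvec"],float))[0]; t=np.array(p["tvec"],float).ravel()
    d=Rm.T@np.linalg.inv(K)@[px[0],px[1],1]; c=-Rm.T@t
    return c+d*(h-c[2])/d[2]
def proj(p,X): return cv2.projectPoints(np.array(X,float).reshape(-1,3),np.array(p["rvec"],float),np.array(p["tvec"],float),np.array(p["K"],float),None)[0].reshape(-1,2)
E
python3 - <<'E'
from h import *
o=bot.get_obs(); print(o["clock"],o["eef_pos"],o["tool_rot"],o["joint_pos"])
H=dict(jar_mid=.052,salt_mid=.045,battery_mid=.008,candle_mid=.008,cell_left=.005,cell_right=.005,box_floor=.005,mug=0,pepper_mill=0)
for n in("top","side"):
    p=cam(n); cv2.imwrite(f"pics/{n}0.png",p["image"])
    c=-cv2.Rodrigues(np.array(p["rvec"],float))[0].T@np.array(p["tvec"]).ravel(); print(n,c.round(3))
    for q in H:
        for r in vision.place_of(p,q)[:3]: print(n,q,round(r["score"],2),np.round(r["position"]),onplane(p,r["position"],H[q]).round(3))
E
```

```text
pics
0.0 [ 0.2126013  -0.45185116  0.23042114] [ 9.75918771e-01  2.18131785e-01 -2.37941108e-04 -1.01052720e-03] [-1.13100200e+00  2.41398015e-01  3.72608724e-03  1.33520059e+00
 -2.35774048e-05  1.57079095e+00]
top [0.344 0.006 1.346]
top jar_mid 0.72 [293. 293.] [0.435 0.078 0.052]
top jar_mid 0.57 [322. 284.] [0.456 0.007 0.052]
top salt_mid 0.49 [359. 285.] [ 0.452 -0.084  0.045]
top battery_mid 0.61 [354. 241.] [ 0.57  -0.079  0.008]
top candle_mid 0.69 [298. 242.] [0.571 0.065 0.008]
top cell_right 0.67 [219. 272.] [0.497 0.272 0.005]
top box_floor 0.97 [445. 286.] [ 0.449 -0.307  0.005]
top mug 0.85 [268. 198.] [0.691 0.145 0.   ]
top pepper_mill 0.71 [318. 196.] [0.692 0.013 0.   ]
side [0.043 0.868 0.73 ]
side jar_mid 0.74 [351. 273.] [0.434 0.081 0.052]
side jar_mid 0.65 [356. 250.] [0.46  0.01  0.052]
side salt_mid 0.97 [381. 231.] [ 0.448 -0.085  0.045]
side battery_mid 0.58 [327. 233.] [ 0.572 -0.074  0.008]
side candle_mid 0.63 [291. 266.] [0.579 0.067 0.008]
side cell_left 0.84 [258. 376.] [0.472 0.343 0.005]
side cell_right 0.56 [276. 348.] [0.481 0.274 0.005]
side box_floor 0.72 [422. 200.] [ 0.44  -0.309  0.005]
side mug 0.67 [224. 277.] [0.686 0.151 0.   ]
side mug 0.21 [293. 268.] [0.576 0.061 0.   ]
side pepper_mill 0.97 [262. 242.] [0.686 0.014 0.   ]
side pepper_mill 0.34 [328. 233.] [ 0.576 -0.086  0.   ]
```

Run:
```python
import cv2
a=cv2.imread("pics/top0.png")[150:360,160:520]; cv2.imwrite("pics/top0c.png",cv2.resize(a,(792,462),interpolation=cv2.INTER_CUBIC))
a=cv2.imread("pics/side0.png")[150:420,180:520]; cv2.imwrite("pics/side0c.png",cv2.resize(a,(740,588),interpolation=cv2.INTER_CUBIC))
```

```text
(no output)
```

View pics/top0c.png

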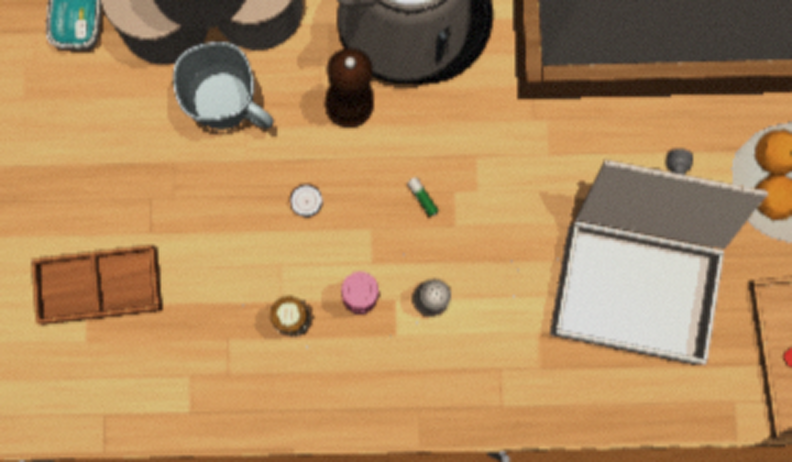

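View pics/side0c.png

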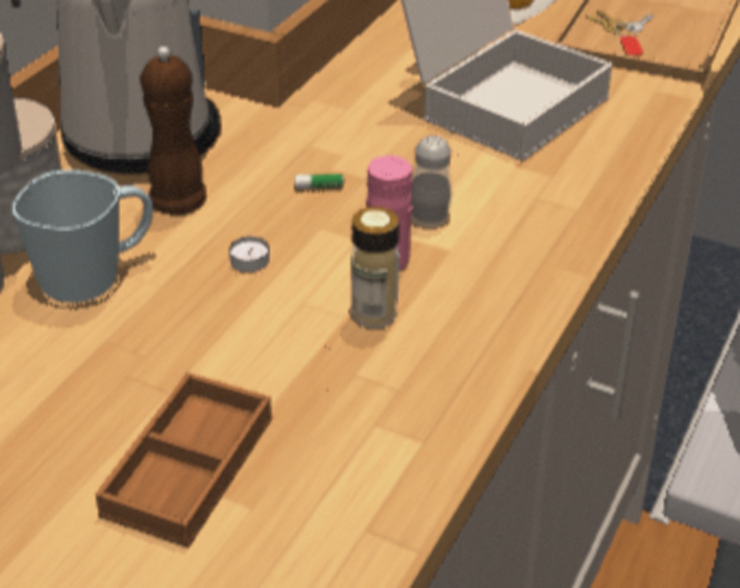

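Look-alikes for the jar are the brown-capped glass jar (top image px 292,293), the pink jar (323,283) and the salt shaker (357,285). I choose the brown-capped one at (292,293). The battery is at (352,240), the candle at (299,241), the caddy on the left (two cells) and the box on the right with its lid open away from the robot. Next I refine these with depth and check the jar in a close crop.

Run:
```python
from h import *
def blob(W,im,c,r,z0,z1,mask=None):
    m=(np.hypot(W[...,0]-c[0],W[...,1]-c[1])<r)&(W[...,2]>z0)&(W[...,2]<z1)
    return m
def rect(P):
    r=cv2.minAreaRect((P[:,:2]*1000).astype(np.float32)); return np.round(r[0],1),np.round(r[1],1),round(r[2],1)
for n in("top","side"):
    p=cam(n);W=pts(p);im=p["image"]
    if n=="side": cv2.imwrite("pics/jarcrop.png",cv2.resize(im[200:310,270:420],(750,550),interpolation=cv2.INTER_CUBIC))
    m=np.hypot(W[...,0]-.45,W[...,1])<.03
    print(n,"table z",np.nanmedian(W[300:330,250:270,2]))
    for name,c,r,z0,z1 in [("jar",(.435,.079),.035,.03,.12),("jarcap",(.435,.079),.035,.097,.12),("pink",(.457,.008),.035,.03,.12),("salt",(.45,-.085),.035,.02,.1),("saltlow",(.45,-.085),.035,.02,.065),("salttop",(.45,-.085),.035,.08,.1),("batt",(.57,-.077),.045,.006,.03),("candle",(.573,.066),.035,.008,.03),("caddyrim",(.485,.305),.1,.017,.04),("boxrim",(.446,-.308),.13,.038,.055),("mug",(.69,.15),.08,.03,.1),("mill",(.69,.013),.05,.02,.2),("lid",(.54,-.325),.14,.07,.22)]:
        P=W[blob(W,im,c,r,z0,z1)]
        if len(P)>4: print(n,name,len(P),*rect(P),"zmax",np.percentile(P[:,2],98).round(3),"mean",P.mean(0).round(3))
```

```text
top table z -0.0002445571350719447
top jar 261 [433.8  80.3] [38.7 40.3] 89.2 zmax 0.111 mean [0.432 0.08  0.099]
top jarcap 222 [434.3  80.6] [37.9 38.2] 89.2 zmax 0.111 mean [0.434 0.081 0.105]
top pink 257 [457.6   4.1] [38.8 38.9] 44.0 zmax 0.109 mean [0.456 0.004 0.1  ]
top salt 244 [451.7 -76.2] [41.4 37.6] 74.6 zmax 0.091 mean [ 0.451 -0.075  0.07 ]
top saltlow 83 [449.2 -72.1] [41.  27.7] 39.8 zmax 0.062 mean [ 0.446 -0.069  0.044]
top salttop 128 [453.7 -79.1] [30.2 29.3] 51.5 zmax 0.092 mean [ 0.453 -0.079  0.086]
top batt 111 [578.4 -75.2] [54.3 60.8] 16.1 zmax 0.019 mean [ 0.574 -0.073  0.013]
top candle 102 [573.4  67.9] [37.5 41.1] 2.4 zmax 0.018 mean [0.574 0.066 0.011]
top caddyrim 434 [479.7 309.3] [ 76.7 144. ] 5.7 zmax 0.03 mean [0.48  0.31  0.024]
top boxrim 663 [ 457.6 -311.8] [171.3 136. ] 77.2 zmax 0.054 mean [ 0.467 -0.315  0.045]
top mug 800 [706.9 157.2] [121.6 103.9] 6.6 zmax 0.096 mean [0.713 0.158 0.068]
top mill 673 [696.2   3. ] [51.  75.8] 43.3 zmax 0.167 mean [0.688 0.006 0.109]
top lid 1929 [ 561.4 -335.1] [170.4  75.4] 76.8 zmax 0.169 mean [ 0.548 -
[... 442 characters left out ...]
0.447 -0.066  0.042]
side salttop 94 [450.7 -76.8] [28.6 25. ] 24.8 zmax 0.088 mean [ 0.451 -0.075  0.084]
side batt 111 [572.8 -71.3] [48.6 19.6] 29.7 zmax 0.014 mean [ 0.571 -0.072  0.011]
side candle 97 [572.5  63.1] [37.2 40.3] 52.4 zmax 0.015 mean [0.572 0.063 0.011]
side caddyrim 995 [478.8 308.2] [ 79.3 147.9] 5.6 zmax 0.025 mean [0.477 0.314 0.021]
side boxrim 688 [ 457.6 -312.9] [178.4 142. ] 76.7 zmax 0.054 mean [ 0.476 -0.312  0.044]
side mug 2405 [706.7 157.5] [124.4 106. ] 6.7 zmax 0.093 mean [0.7   0.158 0.066]
side mill 1502 [700.1   8.9] [50.5 78. ] 68.6 zmax 0.157 mean [0.686 0.019 0.09 ]
side lid 2008 [ 543.1 -332.3] [177.3  42.1] 78.1 zmax 0.165 mean [ 0.545 -0.327  0.119]
```

View pics/jarcrop.png

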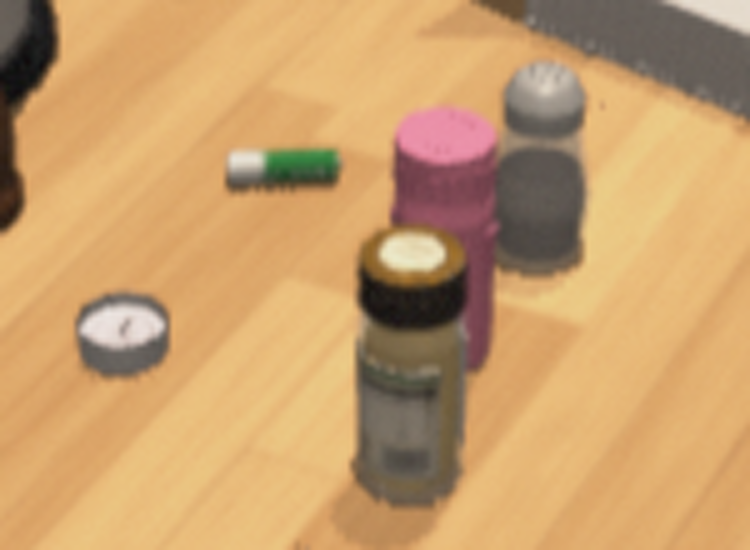

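Crop: the brown/black-capped glass jar is in front and the pink look-alike is behind it, so the choice holds. Jar (.434,.081), salt (.452,-.078), and the other positions agree in both cameras.

```bash
cat > go.py <<'E'
import sys
from h import *
# usage: go.py x y z phi(deg)  -> turn (tool rotvec), then shift in the turned tool axes, mm
o=bot.get_obs(); x,y,z,f=map(float,sys.argv[1:5]); f=np.deg2rad(f)
D=R.from_matrix(np.array([[np.cos(f),np.sin(f),0],[np.sin(f),-np.cos(f),0],[0,0,-1]]))
C=R.from_quat(o["tool_rot"])
w=(C.inv()*D).as_rotvec(); s=D.inv().apply(np.array([x,y,z])-o["eef_pos"])*1000
a=np.linalg.norm(w); print("t",round(o["clock"],2),"pos",np.round(o["eef_pos"],4),"turn",w.round(3),"rows",round(a/.187,1),"shift",s.round(1),"rows",round(np.linalg.norm(s)/62.5,1),"F",np.round(o["ft_force"],1),"w",round(o["grip_width"],4),"q",np.round(o["joint_pos"],2))
E
python3 go.py .434 .081 .21 90
```

```text
t 1.1 pos [ 0.2129 -0.4524  0.2313] turn [ 0.     0.    -1.131] rows 6.0 shift [533.4 221.1  21.3] rows 9.2 F [-0.9  1.1 -0.1] w 0.0857 q [-1.13  0.24  0.01  1.34 -0.    1.57]
```

```bash
python3 -m creep '[[[0,0,0],[0,0,-0.16]],[[0,0,0],[0,0,-0.16]],[[0,0,0],[0,0,-0.16]],[[0,0,0],[0,0,-0.16]],[[0,0,0],[0,0,-0.16]],[[0,0,0],[0,0,-0.165]],[[0,0,0],[0,0,-0.165]],[[0,0,0],[0,0,0]]]' 85
python3 -m creep '[[[53,22,2],[0,0,0]],[[53,22,2],[0,0,0]],[[53,22,2],[0,0,0]],[[53,22,2],[0,0,0]],[[53,22,2],[0,0,0]],[[53,22,2],[0,0,0]],[[53,22,2],[0,0,0]],[[53,22,2],[0,0,0]],[[53,22,2],[0,0,0]],[[53,22,2],[0,0,0]],[[3,1,0],[0,0,0]],[[0,0,0],[0,0,0]]]'
python3 go.py .434 .081 .045 90
```

```text
clock: 2.1
eef_pos: [0.2128, -0.4524, 0.2313]
tool_rot: [0.708, 0.706, -0.0, -0.0]
ft_force: [0.3, -0.2, -0.0]
grip_width: 0.085
grasp_force: 0.0
clock: 3.6
eef_pos: [0.434, 0.0804, 0.2111]
tool_rot: [0.708, 0.707, -0.001, -0.0]
ft_force: [-0.0, -0.0, -0.0]
grip_width: 0.085
grasp_force: 0.0
t 3.6 pos [0.434  0.0804 0.2111] turn [-0.001  0.001 -0.002] rows 0.0 shift [  0.6  -0.  166.1] rows 2.7 F [-0. -0. -0.] w 0.085 q [ 0.18  0.14 -0.18  1.26 -0.    1.76]
```

```bash
python3 -m creep '[[[0,0,42],[0,0,0]],[[0,0,42],[0,0,0]],[[0,0,42],[0,0,0]],[[0,0,30],[0,0,0]],[[0,0,10],[0,0,0]],[[0,0,0],[0,0,0]]]'
python3 -m creep '[[[0,0,0],[0,0,0]],[[0,0,0],[0,0,0]],[[0,0,0],[0,0,0]],[[0,0,0],[0,0,0]],[[0,0,0],[0,0,0]],[[0,0,0],[0,0,0]]]' 25
python3 -m creep '[[[0,0,-20],[0,0,0]],[[0,0,-40],[0,0,0]],[[0,0,-40],[0,0,0]],[[0,0,0],[0,0,0]]]'
python3 go.py .476 .3435 .15 95.7
```

```text
clock: 4.35
eef_pos: [0.4342, 0.0794, 0.0455]
tool_rot: [0.708, 0.706, -0.0, -0.0]
ft_force: [0.2, 0.8, 0.9]
grip_width: 0.085
grasp_force: 0.0
clock: 5.1
eef_pos: [0.4352, 0.0805, 0.0464]
tool_rot: [0.707, 0.707, 0.001, 0.001]
ft_force: [-0.4, -0.5, 5.3]
grip_width: 0.0401
grasp_force: 59.3
clock: 5.6
eef_pos: [0.437, 0.081, 0.1485]
tool_rot: [0.707, 0.707, 0.003, 0.002]
ft_force: [0.1, -0.0, -1.2]
grip_width: 0.0395
grasp_force: 60.0
t 5.6 pos [0.437  0.081  0.1485] turn [ 0.007 -0.001 -0.1  ] rows 0.5 shift [257.4  64.9  -1.5] rows 4.2 F [ 0.1 -0.  -1.2] w 0.0395 q [ 0.18  0.18 -0.29  1.09  0.    1.75]
```

```bash
python3 -m creep '[[[0,0,0],[0,0,-0.1]],[[40,10,0],[0,0,0]],[[43,11,0],[0,0,0]],[[43,11,0],[0,0,0]],[[43,11,0],[0,0,0]],[[43,11,0],[0,0,0]],[[43,11,0],[0,0,0]],[[2,0,0],[0,0,0]],[[0,0,0],[0,0,0]]]'
python3 go.py .476 .3435 .052 95.7
python3 - <<'E'
from h import *
p=cam("side"); cv2.imwrite("pics/s1.png",cv2.resize(p["image"][180:420,160:480],(800,600),interpolation=cv2.INTER_CUBIC))
E
```

```text
clock: 6.72
eef_pos: [0.4726, 0.3418, 0.1437]
tool_rot: [0.671, 0.741, -0.002, -0.0]
ft_force: [-0.2, -0.4, -1.2]
grip_width: 0.0395
grasp_force: 60.1
t 6.72 pos [0.4726 0.3418 0.1437] turn [-0.003  0.002  0.   ] rows 0.0 shift [ 1.4  3.6 91.7] rows 1.5 F [-0.2 -0.4 -1.2] w 0.0395 q [ 0.63  0.46  0.08  1.2  -0.    2.1 ]
```

View pics/s1.png

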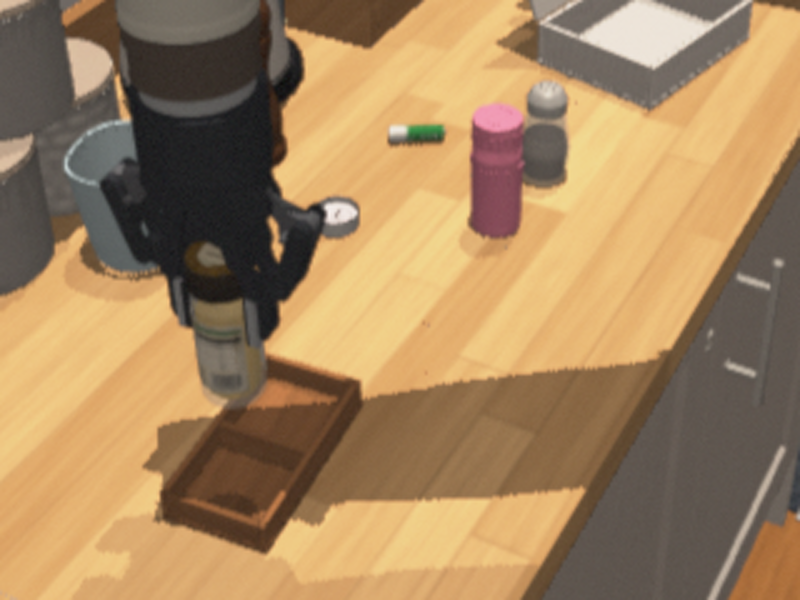

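The jar is held upright above the left cell, its foot at about px (235,390). Lowering it.

```bash
python3 -m creep '[[[1,4,30],[0,0,0]],[[0,0,30],[0,0,0]],[[0,0,20],[0,0,0]],[[0,0,8],[0,0,0]],[[0,0,2],[0,0,0]],[[0,0,0],[0,0,0]]]'
python3 go.py .476 .3435 .051 95.7
```

```text
clock: 7.52
eef_pos: [0.4782, 0.3439, 0.0562]
tool_rot: [0.671, 0.741, 0.001, 0.0]
ft_force: [0.2, -0.1, -1.1]
grip_width: 0.0396
grasp_force: 60.1
t 7.53 pos [0.4782 0.3439 0.0562] turn [ 0.001 -0.001 -0.001] rows 0.0 shift [-0.2 -2.2  5.2] rows 0.1 F [ 0.2 -0.1 -1.1] w 0.0396 q [ 0.62  0.54 -0.03  1.   -0.    2.1 ]
```

```bash
python3 -m creep '[[[0,-2,2],[0,0,0]],[[0,0,2],[0,0,0]],[[0,0,1],[0,0,0]],[[0,0,0],[0,0,0]]]'
python3 go.py .476 .3435 .051 95.7
```

```text
clock: 8.02
eef_pos: [0.4757, 0.344, 0.0515]
tool_rot: [0.671, 0.741, 0.0, 0.0]
ft_force: [-1.7, -1.9, 4.5]
grip_width: 0.04
grasp_force: 60.5
t 8.03 pos [0.4757 0.344  0.0515] turn [ 0.001 -0.001 -0.   ] rows 0.0 shift [-0.5  0.3  0.5] rows 0.0 F [-1.7 -1.9  4.5] w 0.04 q [ 0.63  0.54 -0.04  0.99  0.    2.1 ]
```

Touched the floor; release and go up, then to the salt shaker.

```bash
python3 -m creep '[[[0,0,0],[0,0,0]],[[0,0,0],[0,0,0]],[[0,0,0],[0,0,0]],[[0,0,0],[0,0,0]]]' 80
python3 -m creep '[[[0,0,-30],[0,0,0]],[[0,0,-50],[0,0,0]],[[0,0,-50],[0,0,0]],[[0,0,-30],[0,0,0]],[[0,0,0],[0,0,0]]]'
python3 go.py .452 -.078 .2 90
python3 - <<'E'
from h import *
p=cam("side"); cv2.imwrite("pics/s2.png",cv2.resize(p["image"][180:420,160:480],(800,600),interpolation=cv2.INTER_CUBIC))
W=pts(p)
m=(np.hypot(W[...,0]-.476,W[...,1]-.343)<.04)&(W[...,2]>.09)&(W[...,2]<.12);P=W[m]
print(len(P),cv2.minAreaRect((P[:,:2]*1000).astype(np.float32)),np.percentile(P[:,2],95))
E
```

```text
clock: 8.52
eef_pos: [0.4756, 0.3437, 0.0501]
tool_rot: [0.671, 0.741, -0.0, -0.0]
ft_force: [-0.8, 0.6, -0.8]
grip_width: 0.08
grasp_force: 0.0
clock: 9.15
eef_pos: [0.4771, 0.3448, 0.2136]
tool_rot: [0.671, 0.741, 0.003, 0.001]
ft_force: [0.0, 0.7, -0.1]
grip_width: 0.0802
grasp_force: 0.0
t 9.15 pos [0.4771 0.3448 0.2136] turn [ 0.006 -0.004  0.099] rows 0.5 shift [-422.8  -25.1   13.6] rows 6.8 F [ 0.   0.7 -0.1] w 0.0802 q [0.63 0.42 0.21 1.36 0.   2.1 ]
583 ((474.3061218261719, 343.72064208984375), (39.3611946105957, 42.25840377807617), 32.00833511352539) 0.10943248463949395
```

View pics/s2.png

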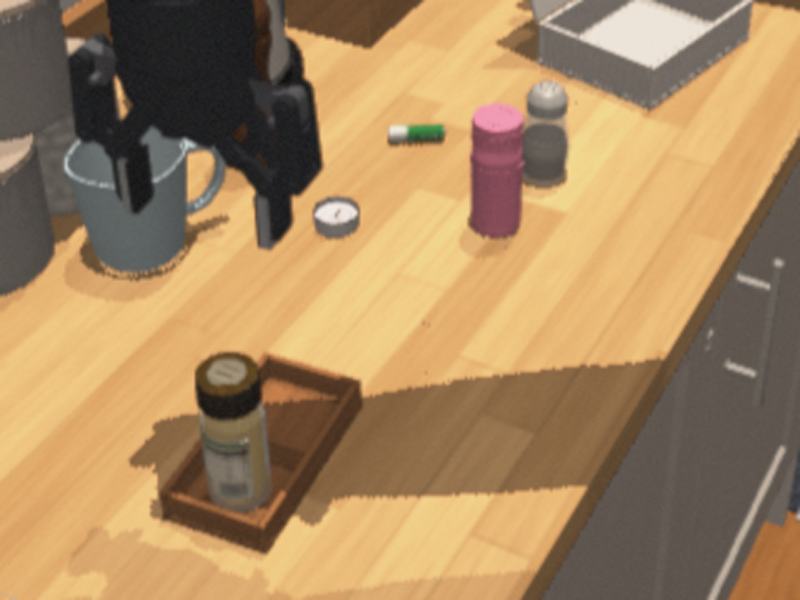

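The jar stands in the left cell (px 235,430). On to the salt, gripped at about 50 mm.

```bash
python3 -m creep '[[[0,0,0],[0,0,0.1]],[[-53,-3,1],[0,0,0]],[[-53,-3,1],[0,0,0]],[[-53,-3,2],[0,0,0]],[[-53,-3,2],[0,0,0]],[[-53,-3,2],[0,0,0]],[[-53,-3,2],[0,0,0]],[[-53,-3,2],[0,0,0]],[[-52,-4,2],[0,0,0]],[[0,0,0],[0,0,0]]]' 85
python3 go.py .452 -.078 .035 90
```

```text
clock: 10.45
eef_pos: [0.4484, -0.0821, 0.1943]
tool_rot: [0.71, 0.704, -0.001, -0.001]
ft_force: [-0.8, -0.4, -0.3]
grip_width: 0.0853
grasp_force: 0.0
t 10.45 pos [ 0.4484 -0.0821  0.1943] turn [-0.004 -0.    -0.007] rows 0.0 shift [  4.1   3.6 159.3] rows 2.6 F [-0.8 -0.4 -0.3] w 0.0853 q [-0.18  0.18 -0.17  1.22 -0.    1.4 ]
```

```bash
python3 -m creep '[[[4,4,40],[0,0,0]],[[0,0,40],[0,0,0]],[[0,0,40],[0,0,0]],[[0,0,28],[0,0,0]],[[0,0,9],[0,0,0]],[[0,0,0],[0,0,0]]]'
python3 -m creep '[[[0,0,0],[0,0,0]],[[0,0,0],[0,0,0]],[[0,0,0],[0,0,0]],[[0,0,0],[0,0,0]],[[0,0,0],[0,0,0]],[[0,0,0],[0,0,0]]]' 28
python3 -m creep '[[[0,0,-20],[0,0,0]],[[0,0,-45],[0,0,0]],[[0,0,-45],[0,0,0]],[[0,0,-30],[0,0,0]],[[0,0,0],[0,0,0]]]'
python3 go.py .483 .2745 .18 95.7
```

```text
clock: 11.2
eef_pos: [0.4535, -0.0746, 0.0387]
tool_rot: [0.707, 0.707, -0.001, -0.001]
ft_force: [0.2, 0.4, 1.2]
grip_width: 0.0854
grasp_force: 0.0
clock: 11.95
eef_pos: [0.4552, -0.0754, 0.0406]
tool_rot: [0.708, 0.707, 0.001, 0.001]
ft_force: [-0.7, 1.1, 5.4]
grip_width: 0.035
grasp_force: 58.9
clock: 12.58
eef_pos: [0.4561, -0.0757, 0.182]
tool_rot: [0.708, 0.707, 0.002, 0.003]
ft_force: [0.1, -0.1, -1.8]
grip_width: 0.0351
grasp_force: 59.6
t 12.57 pos [ 0.4561 -0.0757  0.182 ] turn [ 0.006  0.001 -0.101] rows 0.5 shift [345.8  61.5   2. ] rows 5.6 F [ 0.1 -0.1 -1.8] w 0.0351 q [-0.16  0.19 -0.19  1.18  0.    1.41]
```

Run:
```python
from h import *
p=cam("side"); cv2.imwrite("pics/s3.png",cv2.resize(p["image"][120:300,260:500],(800,600),interpolation=cv2.INTER_CUBIC))
W=pts(p)
m=(np.hypot(W[...,0]-.456,W[...,1]+.076)<.05)&(W[...,2]>.11)&(W[...,2]<.25);P=W[m]
for z in np.arange(.11,.25,.01):
    Q=P[abs(P[:,2]-z)<.005]
    if len(Q): print(z.round(3),len(Q),Q[:,0].min().round(3),Q[:,0].max().round(3),Q[:,1].max().round(3),Q[:,1].min().round(3))
```

```text
0.14 34 0.436 0.47 -0.058 -0.079
0.15 80 0.434 0.471 -0.056 -0.085
0.16 93 0.434 0.475 -0.054 -0.082
0.17 100 0.433 0.475 -0.055 -0.081
0.18 109 0.43 0.481 -0.056 -0.075
0.19 144 0.424 0.486 -0.058 -0.082
0.2 150 0.423 0.486 -0.061 -0.08
0.21 150 0.424 0.487 -0.061 -0.083
0.22 177 0.418 0.494 -0.06 -0.088
0.23 233 0.406 0.505 -0.058 -0.089
0.24 165 0.408 0.505 -0.059 -0.091
0.25 83 0.407 0.504 -0.056 -0.093
```

View pics/s3.png

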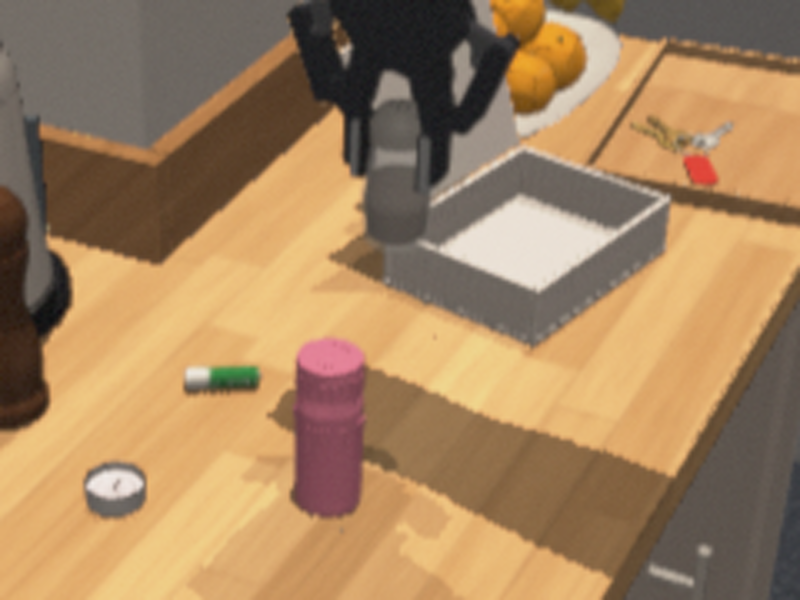

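The salt is gripped upright at its waist (px 395,190). Carrying it to the right cell.

```bash
python3 -m creep '[[[0,0,0],[0,0,-0.1]],[[49,9,0],[0,0,0]],[[49,9,0],[0,0,0]],[[49,9,0],[0,0,0]],[[49,9,0],[0,0,0]],[[49,9,0],[0,0,0]],[[49,9,0],[0,0,0]],[[49,9,0],[0,0,0]],[[3,0,0],[0,0,0]],[[0,0,0],[0,0,0]]]'
python3 go.py .483 .2745 .08 95.7
```

```text
clock: 13.88
eef_pos: [0.4815, 0.2747, 0.1773]
tool_rot: [0.671, 0.741, -0.002, -0.0]
ft_force: [0.9, 0.1, -1.2]
grip_width: 0.0351
grasp_force: 59.6
t 13.88 pos [0.4815 0.2747 0.1773] turn [-0.004  0.002  0.   ] rows 0.0 shift [-0.3  1.5 97.3] rows 1.6 F [ 0.9  0.1 -1.2] w 0.0351 q [ 0.52  0.38  0.05  1.25 -0.    1.99]
```

```bash
python3 -m creep '[[[0,1,35],[0,0,0]],[[0,0,40],[0,0,0]],[[0,0,30],[0,0,0]],[[0,0,15],[0,0,0]],[[0,0,5],[0,0,0]],[[0,0,0],[0,0,0]]]'
python3 go.py .483 .2745 .045 95.7
```

```text
clock: 14.62
eef_pos: [0.4842, 0.2752, 0.055]
tool_rot: [0.671, 0.741, 0.0, 0.0]
ft_force: [0.0, 0.2, -0.7]
grip_width: 0.035
grasp_force: 59.6
t 14.62 pos [0.4842 0.2752 0.055 ] turn [ 0.001 -0.    -0.001] rows 0.0 shift [-0.6 -1.3 10. ] rows 0.2 F [ 0.   0.2 -0.7] w 0.035 q [ 0.52  0.49 -0.12  0.96 -0.    1.99]
```

```bash
python3 -m creep '[[[0,-1,4],[0,0,0]],[[0,0,3],[0,0,0]],[[0,0,2],[0,0,0]],[[0,0,1],[0,0,0]],[[0,0,0],[0,0,0]]]'
python3 -m creep '[[[0,0,0],[0,0,0]],[[0,0,0],[0,0,0]],[[0,0,0],[0,0,0]],[[0,0,0],[0,0,0]]]' 80
python3 -m creep '[[[0,0,-30],[0,0,0]],[[0,0,-50],[0,0,0]],[[0,0,-50],[0,0,0]],[[0,0,-30],[0,0,0]],[[0,0,0],[0,0,0]]]'
python3 - <<'E'
from h import *
for n in("top","side"):
    p=cam(n); W=pts(p)
    if n=="side":
        cv2.imwrite("pics/s4.png",cv2.resize(p["image"][180:420,160:480],(800,600),interpolation=cv2.INTER_CUBIC))
    m=(np.hypot(W[...,0]-.573,W[...,1]+.075)<.04)
    hsv=cv2.cvtColor(p["image"],cv2.COLOR_BGR2HSV)
    g=m&(((hsv[...,0]>45)&(hsv[...,0]<85)&(hsv[...,1]>100))|(hsv[...,1]<60)&(hsv[...,2]>130)) 
    P=W[g]; r=cv2.minAreaRect((P[:,:2]*1000).astype(np.float32)); print(n,len(P),r,np.percentile(P[:,2],90))
    for q in("battery_mid","candle_mid"): print(q,[(round(r["score"],2),onplane(p,r["position"],.008).round(4)) for r in vision.place_of(p,q)[:1]])
    m=(np.hypot(W[...,0]-.573,W[...,1]-.066)<.035)&(W[...,2]>.011)&(W[...,2]<.03);P=W[m];print("candle",cv2.minAreaRect((P[:,:2]*1000).astype(np.float32)))
    d=onplane(p,(0,0),0)
E
python3 go.py .573 .066 .15 0
```

```text
clock: 15.25
eef_pos: [0.4828, 0.2755, 0.0457]
tool_rot: [0.671, 0.741, 0.001, 0.0]
ft_force: [-1.6, -1.0, 6.5]
grip_width: 0.0352
grasp_force: 60.9
clock: 15.75
eef_pos: [0.4826, 0.2752, 0.0441]
tool_rot: [0.671, 0.741, -0.0, -0.0]
ft_force: [-0.7, 0.9, 0.3]
grip_width: 0.0798
grasp_force: 0.0
clock: 16.38
eef_pos: [0.4843, 0.2762, 0.2073]
tool_rot: [0.671, 0.741, 0.003, 0.001]
ft_force: [-0.0, -0.3, -0.7]
grip_width: 0.0799
grasp_force: 0.0
top 73 ((573.7510375976562, -72.76903533935547), (47.171897888183594, 11.087043762207031), 32.67788314819336) 0.018554303640992722
battery_mid [(0.47, array([ 0.5732, -0.0744,  0.008 ]))]
candle_mid [(0.72, array([0.5878, 0.0717, 0.008 ]))]
candle ((573.9765014648438, 64.75494384765625), (33.81239700317383, 37.317935943603516), 87.76982879638672)
side 83 ((577.9541625976562, -81.60916137695312), (44.11540222167969, 36.734588623046875), 25.722103118896484) 0.014176140956894234
battery_mid [(0.62, array([ 0.5687, -0.0691,  0.008 ]))]
candle_mid [(0.51, array([0.5811, 0.0663, 0.008 ]))]
candle ((571.9933471679688, 64.65558624267578), (36.229644775390625, 40.05592346191406), 22.01627540588379)
t 16.68 pos [0.4818 0.2748 0.2025] turn [-1.00e-03  4.00e-03  1.67e+00] rows 8.9 shift [ 91.2 208.8  52.5] rows 3.7 F [ 0.1  0.8 -0.3] w 0.0798 q [0.52 0.36 0.1  1.31 0.   1.99]
```

View pics/s4.png

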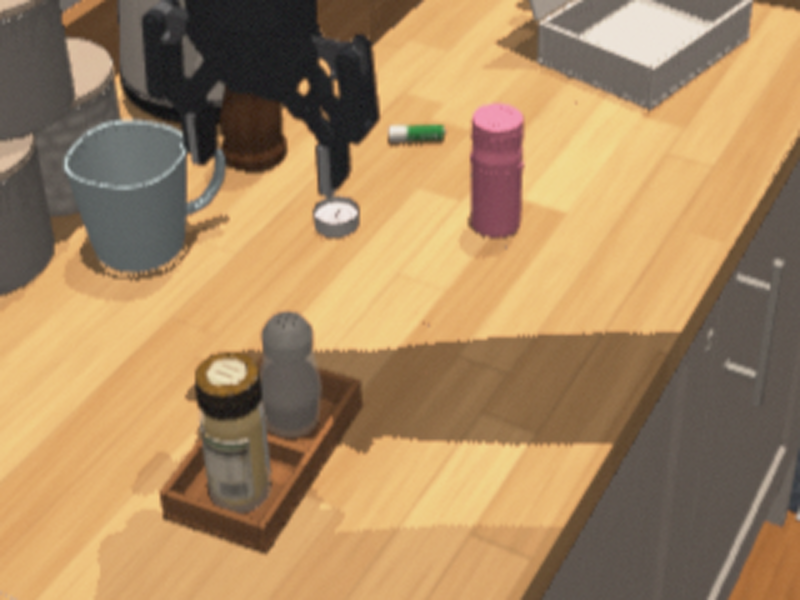

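Both stand in their cells (px 290,380 and 235,430). Next the tea light, gripped with the fingers along x.

```bash
python3 go.py .573 .0655 .1 90;python3 -m creep '[[[0,0,0],[0,0,0.1]],[[-52,22,0],[0,0,0]],[[-52,22,0],[0,0,10]],[[-52,22,0],[0,0,0]]]' 60; python3 -m creep '[[[0,0,0],[0,0,0.1]],[[-52,22,0],[0,0,0]],[[-52,22,20],[0,0,0]],[[-52,23,40],[0,0,0]],[[-52,24,40],[0,0,0]],[[0,0,0],[0,0,0]]]' 60
python3 go.py .573 .0655 .004 90
```

```text
t 16.68 pos [0.4818 0.2748 0.2025] turn [-0.003  0.002  0.099] rows 0.5 shift [-209.3   91.2  102.5] rows 4.0 F [ 0.1  0.8 -0.3] w 0.0798 q [0.52 0.36 0.1  1.31 0.   1.99]
clock: 17.42
eef_pos: [0.5664, 0.0741, 0.1078]
tool_rot: [0.709, 0.705, -0.004, -0.002]
ft_force: [-1.0, -0.0, 0.5]
grip_width: 0.06
grasp_force: 0.0
t 17.43 pos [0.5664 0.0741 0.1078] turn [-0.009  0.002 -0.007] rows 0.1 shift [ -8.6   6.6 103.8] rows 1.7 F [-1.  -0.   0.5] w 0.06 q [ 0.13  0.47 -0.    1.11 -0.    1.71]refused, turn out of range in row 3
```

```bash
python3 -m creep '[[[-5,5,20],[0,0,0]],[[0,0,30],[0,0,0]],[[0,0,0],[0,0,0]],[[0,0,0],[0,0,0]]]' 60
python3 go.py .573 .0655 .004 90
```

```text
clock: 17.92
eef_pos: [0.5739, 0.0737, 0.0635]
tool_rot: [0.707, 0.707, 0.0, 0.0]
ft_force: [0.1, 0.2, 1.2]
grip_width: 0.0603
grasp_force: 0.0
t 17.93 pos [0.5739 0.0737 0.0635] turn [ 0.001 -0.    -0.   ] rows 0.0 shift [-8.2 -0.9 59.5] rows 1.0 F [0.1 0.2 1.2] w 0.0603 q [ 0.13  0.51 -0.05  1.01  0.    1.7 ]
```

```bash
python3 -m creep '[[[-8,-1,20],[0,0,0]],[[0,0,20],[0,0,0]],[[0,0,12],[0,0,0]],[[0,0,3],[0,0,0]],[[0,0,0],[0,0,0]],[[0,0,0],[0,0,0]]]' 60
python3 go.py .573 .0655 .004 90
```

```text
clock: 18.68
eef_pos: [0.5734, 0.0651, 0.0085]
tool_rot: [0.707, 0.707, 0.001, 0.001]
ft_force: [0.3, 0.4, -0.0]
grip_width: 0.0602
grasp_force: 0.0
t 18.68 pos [0.5734 0.0651 0.0085] turn [ 0.002 -0.    -0.001] rows 0.0 shift [ 0.4 -0.4  4.5] rows 0.1 F [ 0.3  0.4 -0. ] w 0.0602 q [ 0.11  0.57 -0.11  0.88  0.    1.68]
```

```bash
python3 -m creep '[[[0,0,3],[0,0,0]],[[0,0,0],[0,0,0]]]' 60
python3 -m creep '[[[0,0,0],[0,0,0]],[[0,0,0],[0,0,0]],[[0,0,0],[0,0,0]],[[0,0,0],[0,0,0]],[[0,0,0],[0,0,0]]]' 28
python3 -m creep '[[[0,0,-15],[0,0,0]],[[0,0,-35],[0,0,0]],[[0,0,-45],[0,0,0]],[[0,0,-35],[0,0,0]],[[0,0,0],[0,0,0]]]'
python3 go.py .4447 -.355 .13 77.2
```

```text
clock: 18.92
eef_pos: [0.5725, 0.0649, 0.0045]
tool_rot: [0.707, 0.707, -0.0, -0.0]
ft_force: [0.7, -0.0, 0.7]
grip_width: 0.06
grasp_force: 0.0
clock: 19.55
eef_pos: [0.573, 0.0649, 0.005]
tool_rot: [0.707, 0.707, 0.0, 0.0]
ft_force: [-0.6, 0.6, 5.3]
grip_width: 0.0341
grasp_force: 59.9
clock: 20.18
eef_pos: [0.575, 0.0652, 0.1387]
tool_rot: [0.707, 0.707, 0.003, 0.002]
ft_force: [-0.2, 0.4, -0.6]
grip_width: 0.0344
grasp_force: 59.8
t 20.18 pos [0.575  0.0652 0.1387] turn [ 0.007 -0.002  0.222] rows 1.2 shift [-438.7  -34.     8.7] rows 7.0 F [-0.2  0.4 -0.6] w 0.0344 q [0.11 0.44 0.05 1.17 0.   1.68]
```

```bash
python3 -m creep '[[[0,0,0],[0,0,0.11]],[[0,0,0],[0,0,0.11]],[[-54,-4,0],[0,0,0]],[[-55,-4,0],[0,0,0]],[[-55,-4,0],[0,0,0]],[[-55,-4,0],[0,0,0]],[[-55,-4,0],[0,0,0]],[[-55,-4,0],[0,0,0]],[[-55,-5,0],[0,0,0]],[[-55,-5,0],[0,0,0]],[[0,0,0],[0,0,0]],[[0,0,0],[0,0,0]]]'
python3 - <<'E'
from h import *
p=cam("side"); a=p["image"][110:260,360:520]
cv2.imwrite("pics/s5.png",cv2.resize(a,(640,600),interpolation=cv2.INTER_CUBIC))
E
python3 go.py .4447 -.355 .03 77.2
```

```text
clock: 21.68
eef_pos: [0.4424, -0.3553, 0.1335]
tool_rot: [0.781, 0.625, -0.0, -0.001]
ft_force: [-0.3, 0.9, -0.4]
grip_width: 0.0344
grasp_force: 59.8
t 21.73 pos [ 0.4429 -0.3547  0.1338] turn [-0.002 -0.001  0.003] rows 0.0 shift [1.000e-01 1.800e+00 1.038e+02] rows 1.7 F [-0.3  0.2 -0.8] w 0.0348 q [-0.68  0.43  0.02  1.16  0.    1.12]
```

View pics/s5.png

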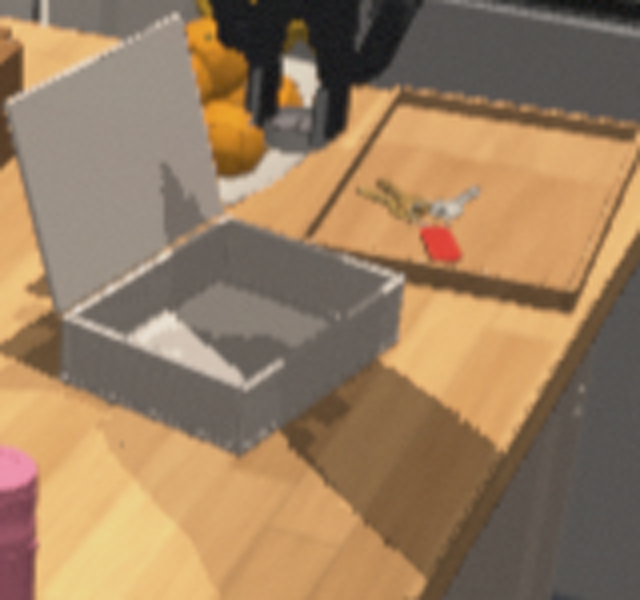

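The tea light is held level at the fingertips (px 290,128), above the far end of the box. Lowering it.

```bash
python3 -m creep '[[[0,2,35],[0,0,0]],[[0,0,35],[0,0,0]],[[0,0,30],[0,0,0]],[[0,0,10],[0,0,0]],[[0,0,2],[0,0,0]],[[0,0,0],[0,0,0]]]'
python3 go.py .4447 -.355 .010 77.2
```

```text
clock: 22.48
eef_pos: [0.4461, -0.3566, 0.0237]
tool_rot: [0.781, 0.625, 0.0, 0.001]
ft_force: [0.5, -0.3, -0.5]
grip_width: 0.0344
grasp_force: 59.8
t 22.48 pos [ 0.4461 -0.3566  0.0237] turn [0.002 0.001 0.003] rows 0.0 shift [ 1.2 -1.8 13.7] rows 0.2 F [ 0.5 -0.3 -0.5] w 0.0344 q [-0.67  0.55 -0.11  0.91  0.    1.12]
```

```bash
python3 -m creep '[[[1,-2,6],[0,0,0]],[[0,0,4],[0,0,0]],[[0,0,2],[0,0,0]],[[0,0,1],[0,0,0]],[[0,0,0],[0,0,0]]]'
python3 go.py .4447 -.355 .010 77.2
```

```text
clock: 23.1
eef_pos: [0.4432, -0.355, 0.0101]
tool_rot: [0.781, 0.625, -0.0, -0.0]
ft_force: [-2.2, 0.6, 5.2]
grip_width: 0.0339
grasp_force: 60.2
t 23.1 pos [ 0.4432 -0.355   0.0101] turn [-0.     0.     0.002] rows 0.0 shift [0.4 1.4 0.1] rows 0.0 F [-2.2  0.6  5.2] w 0.0339 q [-0.68  0.56 -0.13  0.88 -0.    1.12]
```

```bash
python3 -m creep '[[[0,0,0],[0,0,0]],[[0,0,0],[0,0,0]],[[0,0,0],[0,0,0]]]' 54
python3 -m creep '[[[0,0,-20],[0,0,0]],[[0,0,-40],[0,0,0]],[[0,0,-50],[0,0,0]],[[0,0,0],[0,0,0]]]'
python3 go.py .573 -.072 .08 32.7
```

```text
clock: 23.48
eef_pos: [0.4435, -0.355, 0.0094]
tool_rot: [0.781, 0.625, 0.0, -0.0]
ft_force: [0.3, 0.4, -0.4]
grip_width: 0.0542
grasp_force: 0.0
clock: 23.98
eef_pos: [0.4462, -0.3572, 0.1243]
tool_rot: [0.781, 0.625, 0.001, 0.005]
ft_force: [0.4, -0.2, -0.3]
grip_width: 0.0542
grasp_force: 0.0
t 23.98 pos [ 0.4462 -0.3572  0.1243] turn [0.01  0.001 0.779] rows 4.2 shift [ 260.8 -171.5   44.3] rows 5.0 F [ 0.4 -0.2 -0.3] w 0.0542 q [-0.68  0.44  0.    1.12  0.    1.12]
```

```bash
python3 -m creep '[[[0,0,0],[0,0,0.155]],[[0,0,0],[0,0,0.155]],[[0,0,0],[0,0,0.155]],[[0,0,0],[0,0,0.155]],[[0,0,0],[0,0,0.158]],[[43,-28,0],[0,0,0]],[[43,-28,0],[0,0,0]],[[43,-28,0],[0,0,0]],[[43,-29,0],[0,0,0]],[[43,-29,20],[0,0,0]],[[43,-29,20],[0,0,0]],[[0,0,0],[0,0,0]]]' 45
python3 go.py .573 -.072 .08 32.7
```

```text
clock: 25.48
eef_pos: [0.5669, -0.0678, 0.0765]
tool_rot: [0.959, 0.285, -0.002, -0.001]
ft_force: [-0.9, -1.1, -0.4]
grip_width: 0.0449
grasp_force: 0.0
t 25.48 pos [ 0.5669 -0.0678  0.0765] turn [-0.004  0.003  0.007] rows 0.0 shift [ 2.9  6.9 -3.5] rows 0.1 F [-0.9 -1.1 -0.4] w 0.0449 q [-0.12  0.49 -0.05  1.04  0.    2.44]
```

```bash
python3 -m creep '[[[2,6,10],[0,0,0]],[[0,0,20],[0,0,0]],[[0,0,20],[0,0,0]],[[0,0,0],[0,0,0]]]'
python3 go.py .573 -.072 .004 32.7
python3 - <<'E'
from h import *
p=cam("top"); a=p["image"][210:330,330:490]
cv2.imwrite("pics/t5.png",cv2.resize(a,(800,600),interpolation=cv2.INTER_CUBIC))
E
```

```text
clock: 25.98
eef_pos: [0.5708, -0.0772, 0.0277]
tool_rot: [0.96, 0.281, -0.002, -0.001]
ft_force: [1.1, 0.7, 1.1]
grip_width: 0.0451
grasp_force: 0.0
t 25.98 pos [ 0.5708 -0.0772  0.0277] turn [-0.002  0.003 -0.002] rows 0.0 shift [ 4.6 -3.2 23.7] rows 0.4 F [1.1 0.7 1.1] w 0.0451 q [-0.13  0.55 -0.09  0.93 -0.    2.44]
```

View pics/t5.png

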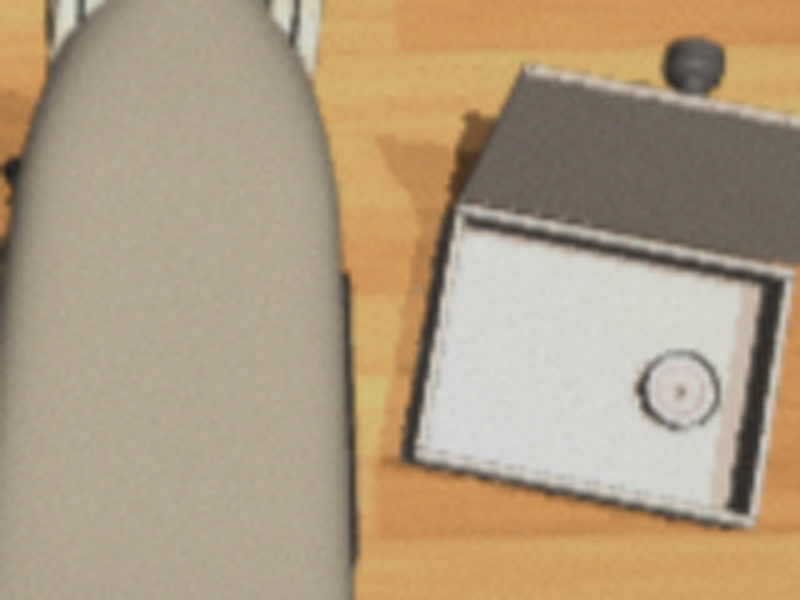

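The tea light lies upright on the box floor (px 680,390). Next, the battery grasp.

```bash
python3 -m creep '[[[4,-3,10],[0,0,0]],[[0,0,8],[0,0,0]],[[0,0,4],[0,0,0]],[[0,0,0],[0,0,0]],[[0,0,0],[0,0,0]]]'
python3 go.py .573 -.072 .004 32.7
python3 -m creep '[[[0,0,0],[0,0,0]],[[0,0,0],[0,0,0]],[[0,0,0],[0,0,0]],[[0,0,0],[0,0,0]],[[0,0,0],[0,0,0]]]' 6
python3 go.py .573 -.072 .004 32.7
```

```text
clock: 26.65
eef_pos: [0.5747, -0.0708, 0.0078]
tool_rot: [0.959, 0.282, 0.0, 0.0]
ft_force: [0.9, 0.0, -0.1]
grip_width: 0.0451
grasp_force: 0.0
t 26.65 pos [ 0.5747 -0.0708  0.0078] turn [ 0.    -0.     0.001] rows 0.0 shift [-2.1  0.1  3.8] rows 0.1 F [ 0.9  0.  -0.1] w 0.0451 q [-0.12  0.58 -0.1   0.89 -0.    2.45]
clock: 27.28
eef_pos: [0.5749, -0.0709, 0.0081]
tool_rot: [0.959, 0.282, 0.0, 0.0]
ft_force: [-1.0, 0.2, 5.3]
grip_width: 0.014
grasp_force: 58.8
t 27.27 pos [ 0.5749 -0.0709  0.0081] turn [ 0.001 -0.001  0.001] rows 0.0 shift [-2.2 -0.1  4.1] rows 0.1 F [-1.   0.2  5.3] w 0.014 q [-0.12  0.58 -0.1   0.89 -0.    2.45]
```

```bash
python3 -m creep '[[[0,0,-10],[0,0,0]],[[0,0,-30],[0,0,0]],[[0,0,-40],[0,0,0]],[[0,0,-40],[0,0,0]],[[0,0,0],[0,0,-0.155]],[[0,0,0],[0,0,-0.155]],[[0,0,0],[0,0,-0.155]],[[0,0,0],[0,0,-0.155]],[[0,0,0],[0,0,-0.156]],[[0,0,0],[0,0,0]]]'
python3 go.py .4636 -.272 .12 77.2
```

```text
clock: 28.52
eef_pos: [0.5743, -0.0708, 0.1275]
tool_rot: [0.782, 0.623, -0.0, -0.0]
ft_force: [-0.4, -0.2, -0.8]
grip_width: 0.0133
grasp_force: 58.8
t 28.52 pos [ 0.5743 -0.0708  0.1275] turn [-0.001 -0.    -0.001] rows 0.0 shift [-220.7  -63.3    7.5] rows 3.7 F [-0.4 -0.2 -0.8] w 0.0133 q [-0.12  0.46  0.04  1.15  0.    1.67]
```

```bash
python3 -m creep '[[[-44,-13,0],[0,0,0]],[[-44,-13,0],[0,0,0]],[[-44,-13,0],[0,0,0]],[[-44,-12,0],[0,0,0]],[[-45,-12,5],[0,0,0]],[[0,0,0],[0,0,0]],[[0,0,0],[0,0,0]]]'
python3 - <<'E'
from h import *
p=cam("side"); a=p["image"][110:260,360:520]
cv2.imwrite("pics/s6.png",cv2.resize(a,(640,600),interpolation=cv2.INTER_CUBIC))
E
python3 go.py .4636 -.272 .03 77.2
```

```text
clock: 29.4
eef_pos: [0.4642, -0.2722, 0.1226]
tool_rot: [0.782, 0.623, 0.0, -0.0]
ft_force: [0.2, 0.3, -0.4]
grip_width: 0.0138
grasp_force: 58.8
t 29.45 pos [ 0.4646 -0.2718  0.1226] turn [ 0. -0.  0.] rows 0.0 shift [-0.4 -0.9 92.6] rows 1.5 F [0.2 0.2 0.1] w 0.0135 q [-0.53  0.39 -0.08  1.1   0.    1.26]
```

View pics/s6.png

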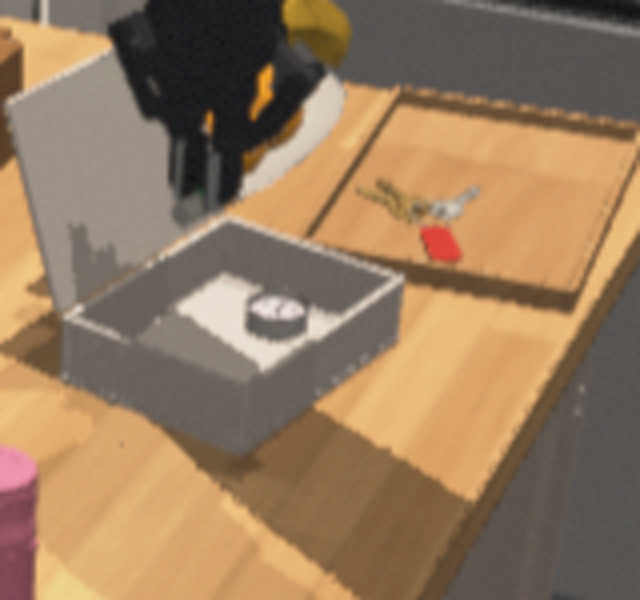

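The battery's white end shows between the tips (px 188,210). Lowering it.

```bash
python3 -m creep '[[[0,-1,35],[0,0,0]],[[0,0,35],[0,0,0]],[[0,0,20],[0,0,0]],[[0,0,8],[0,0,0]],[[0,0,0],[0,0,0]]]'
python3 go.py .4636 -.272 .0130 77.2
```

```text
clock: 30.08
eef_pos: [0.4637, -0.2714, 0.0245]
tool_rot: [0.781, 0.625, -0.0, -0.0]
ft_force: [-1.0, -0.4, 0.5]
grip_width: 0.0137
grasp_force: 58.8
t 30.07 pos [ 0.4637 -0.2714  0.0245] turn [-0.    -0.     0.002] rows 0.0 shift [-0.6  0.1 11.5] rows 0.2 F [-1.  -0.4  0.5] w 0.0137 q [-0.53  0.49 -0.21  0.87  0.    1.26]
```

```bash
python3 -m creep '[[[0,0,5],[0,0,0]],[[0,0,3],[0,0,0]],[[0,0,2],[0,0,0]],[[0,0,1],[0,0,0]],[[0,0,0],[0,0,0]]]'
python3 go.py .4636 -.272 .0130 77.2
```

```text
clock: 30.7
eef_pos: [0.4632, -0.2723, 0.0136]
tool_rot: [0.781, 0.624, 0.0, -0.0]
ft_force: [0.2, 0.3, -0.0]
grip_width: 0.0135
grasp_force: 58.8
t 30.7 pos [ 0.4632 -0.2723  0.0136] turn [ 0. -0.  0.] rows 0.0 shift [0.4 0.3 0.6] rows 0.0 F [ 0.2  0.3 -0. ] w 0.0135 q [-0.53  0.51 -0.22  0.85  0.    1.26]
```

```bash
python3 -m creep '[[[0,0,1],[0,0,0]],[[0,0,1],[0,0,0]],[[0,0,0],[0,0,0]]]'
python3 -m creep '[[[0,0,0],[0,0,0]],[[0,0,0],[0,0,0]],[[0,0,0],[0,0,0]]]' 32
python3 -m creep '[[[0,0,-15],[0,0,0]],[[0,0,-35],[0,0,0]],[[0,0,-60],[0,0,0]],[[0,0,-60],[0,0,0]],[[0,0,-30],[0,0,0]],[[0,0,0],[0,0,0]]]'
```

```text
clock: 31.08
eef_pos: [0.4634, -0.2723, 0.013]
tool_rot: [0.781, 0.624, 0.0, 0.0]
ft_force: [-2.4, 1.1, 8.8]
grip_width: 0.014
grasp_force: 59.6
clock: 31.45
eef_pos: [0.4631, -0.2722, 0.0113]
tool_rot: [0.781, 0.624, -0.0, -0.0]
ft_force: [-0.4, 0.5, 0.7]
grip_width: 0.0319
grasp_force: 0.0
clock: 32.2
eef_pos: [0.465, -0.2733, 0.2159]
tool_rot: [0.781, 0.624, 0.001, 0.004]
ft_force: [-0.6, 0.2, -0.6]
grip_width: 0.0321
grasp_force: 0.0
```

```bash
python3 go.py .5976 -.292 .215 77.2
```

```text
t 32.2 pos [ 0.465  -0.2733  0.2159] turn [0.008 0.002 0.   ] rows 0.0 shift [ 11.1 133.4   0.9] rows 2.1 F [-0.6  0.2 -0.6] w 0.0321 q [-0.53  0.32  0.07  1.31  0.    1.26]
```

```bash
python3 -m creep '[[[3,33,-5],[0,0,0]],[[3,33,-5],[0,0,0]],[[3,33,0],[0,0,0]],[[2,34,0],[0,0,0]],[[0,0,0],[0,0,0]],[[0,0,0],[0,0,0]]]' 0
python3 go.py .5976 -.292 .13 77.2
python3 - <<'E'
from h import *
p=cam("side"); a=p["image"][110:260,340:500]
cv2.imwrite("pics/s7.png",cv2.resize(a,(640,600),interpolation=cv2.INTER_CUBIC))
W=pts(p); c=np.array([.4547,-.3111]); t=np.deg2rad(-12.8)
d=W[...,:2]-c; lx=d[...,0]*np.cos(t)+d[...,1]*np.sin(t); ly=-d[...,0]*np.sin(t)+d[...,1]*np.cos(t)
m=(abs(lx)<57)&(abs(lx)<.055)&(abs(ly)<.075)&(W[...,2]>.009)&(W[...,2]<.08); P=np.c_[lx[m],ly[m],W[m][:,2]]
print("contents max z",P[:,2].max().round(3))
hsv=cv2.cvtColor(p["image"],cv2.COLOR_BGR2HSV); g=(hsv[...,0]>45)&(hsv[...,0]<85)&(hsv[...,1]>90)&(abs(lx)<.06)&(abs(ly)<.08)
print("green local",lx[g].mean(),ly[g].min(),ly[g].max(),W[g][:,2].max())
for z in (.07,.1,.13,.155):
    q=(abs(W[...,2]-z)<.005)&(abs(ly)<.075)&(lx>.05)&(lx<.12); print(z,np.median(lx[q]).round(3))
E
```

```text
clock: 32.95
eef_pos: [0.5943, -0.2905, 0.2202]
tool_rot: [0.781, 0.624, -0.001, -0.001]
ft_force: [-0.4, 0.4, -0.4]
grip_width: -0.0002
grasp_force: 0.0
t 32.95 pos [ 0.5943 -0.2905  0.2202] turn [-0.003 -0.001  0.   ] rows 0.0 shift [-0.7  3.5 90.2] rows 1.4 F [-0.4  0.4 -0.4] w -0.0002 q [-0.45  0.58  0.5   1.48 -0.    1.34]
contents max z 0.037
green local -0.0030566825046812753 0.014509898755294836 0.04178160624950781 0.020505085598764804
0.07 0.075
0.1 0.085
0.13 0.095
0.155 0.104
```

View pics/s7.png

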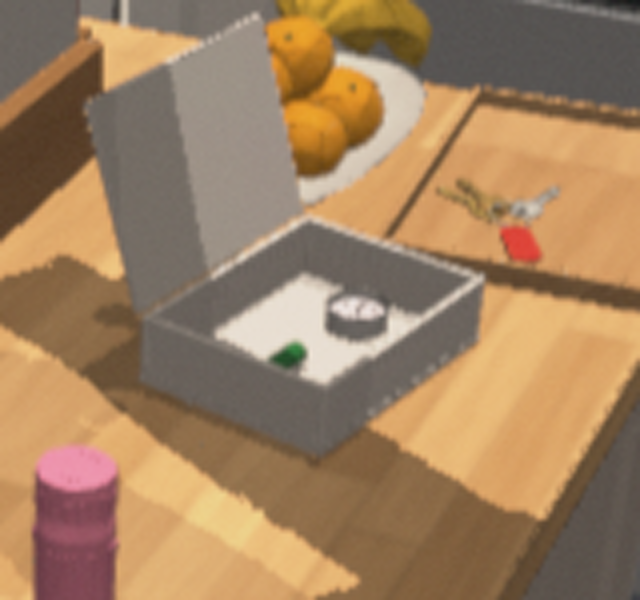

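The battery lies on the floor (px 290,355) and the candle is upright (355,315), both below the rim. Next I go down behind the lid and push it forward.

```bash
python3 -m creep '[[[0,4,25],[0,0,0]],[[0,0,30],[0,0,0]],[[0,0,25],[0,0,0]],[[0,0,5],[0,0,0]],[[0,0,0],[0,0,0]]]'
python3 -m creep '[[[0,-8,0],[0,0,0]],[[0,-8,0],[0,0,0]],[[0,-8,0],[0,0,0]],[[0,-8,0],[0,0,0]],[[0,-8,0],[0,0,0]],[[0,-8,0],[0,0,0]],[[0,-8,0],[0,0,0]],[[0,-8,0],[0,0,0]],[[0,0,0],[0,0,0]]]'
python3 - <<'E'
from h import *
p=cam("side"); W=pts(p); c=np.array([.4547,-.3111]); t=np.deg2rad(-12.8)
o=bot.get_obs(); e=np.array(o["eef_pos"])[:2]-c; print("tcp local",e[0]*np.cos(t)+e[1]*np.sin(t),-e[0]*np.sin(t)+e[1]*np.cos(t),o["eef_pos"][2])
d=W[...,:2]-c; lx=d[...,0]*np.cos(t)+d[...,1]*np.sin(t); ly=-d[...,0]*np.sin(t)+d[...,1]*np.cos(t)
for z in (.07,.1,.13,.155):
    q=(abs(W[...,2]-z)<.005)&(abs(ly)<.075)&(lx>-.1)&(lx<.12); print(z,np.median(lx[q]).round(3),q.sum())
E
```

```text
clock: 33.62
eef_pos: [0.5989, -0.2919, 0.1374]
tool_rot: [0.782, 0.624, 0.0, 0.0]
ft_force: [0.8, 0.0, 0.0]
grip_width: 0.0001
grasp_force: 0.0
clock: 34.75
eef_pos: [0.5356, -0.2773, 0.136]
tool_rot: [0.781, 0.624, -0.0, -0.001]
ft_force: [-0.6, 0.1, -0.3]
grip_width: -0.0002
grasp_force: 0.0
tcp local 0.07193927244021672 0.050905130269386506 0.13600757749299341
0.07 0.061 110
0.1 0.057 117
0.13 0.052 116
0.155 0.048 159
```

```bash
python3 -m creep '[[[0,-8,0],[0,0,0]],[[0,-8,0],[0,0,0]],[[0,-8,0],[0,0,0]],[[0,0,0],[0,0,0]],[[0,0,-30],[0,0,0]],[[0,0,-40],[0,0,0]],[[0,0,0],[0,0,0]],[[0,0,0],[0,0,0]],[[0,0,0],[0,0,0]]]'
python3 - <<'E'
from h import *
p=cam("side"); W=pts(p); c=np.array([.4547,-.3111]); t=np.deg2rad(-12.8)
a=p["image"][110:260,340:500]
cv2.imwrite("pics/s8.png",cv2.resize(a,(640,600),interpolation=cv2.INTER_CUBIC))
d=W[...,:2]-c; lx=d[...,0]*np.cos(t)+d[...,1]*np.sin(t); ly=-d[...,0]*np.sin(t)+d[...,1]*np.cos(t)
q=(abs(ly)<.075)&(abs(lx)<.06)&(W[...,2]<.1); 
for x in(-.055,-.03,0,.03,.055): 
    m=q&(abs(lx-x)<.006); print(x,np.median(W[m][:,2]).round(4),m.sum())
E
```

```text
clock: 35.92
eef_pos: [0.5127, -0.2719, 0.2051]
tool_rot: [0.781, 0.624, -0.001, -0.001]
ft_force: [0.3, -0.4, -1.2]
grip_width: -0.0
grasp_force: 0.0
-0.055 0.0501 148
-0.03 0.0507 196
0 0.0495 120
0.03 0.0491 155
0.055 0.0489 125
```

View pics/s8.png

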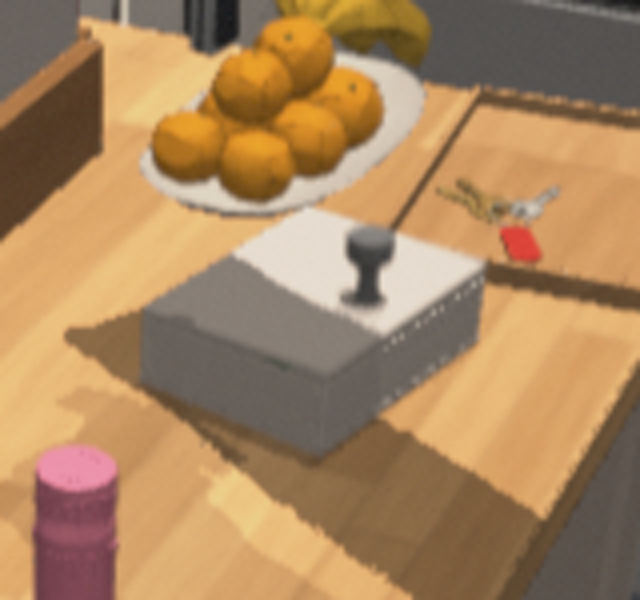

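The lid is flat on the box, knob up (px 370,260). A gentle fingertip press near the free edge will make sure it is fully shut.

```bash
python3 -m creep '[[[0,-45,0],[0,0,0]],[[0,-45,40],[0,0,0]],[[0,0,50],[0,0,0]],[[0,0,30],[0,0,0]],[[0,0,0],[0,0,0]],[[0,0,0],[0,0,0]]]'
python3 go.py .4175 -.272 .053 77.2
```

```text
clock: 36.72
eef_pos: [0.4263, -0.2528, 0.0873]
tool_rot: [0.781, 0.624, 0.0, 0.0]
ft_force: [-0.3, -0.4, -0.1]
grip_width: -0.0001
grasp_force: 0.0
t 36.73 pos [ 0.4263 -0.2528  0.0873] turn [0.001 0.    0.   ] rows 0.0 shift [-20.7  -4.3  34.3] rows 0.6 F [-0.3 -0.4 -0.1] w -0.0001 q [-0.54  0.34 -0.25  0.97  0.    1.26]
```

```bash
python3 -m creep '[[[-10,-4,15],[0,0,0]],[[0,0,15],[0,0,0]],[[0,0,4],[0,0,0]],[[0,0,0],[0,0,0]],[[0,0,1],[0,0,0]],[[0,0,0],[0,0,0]]]'
```

```text
clock: 37.48
eef_pos: [0.4199, -0.2614, 0.0519]
tool_rot: [0.781, 0.624, 0.0, 0.0]
ft_force: [-0.5, -1.0, -0.7]
grip_width: 0.0
grasp_force: 0.0
```

```bash
python3 -m creep '[[[0,0,1],[0,0,0]],[[0,0,1],[0,0,0]],[[0,0,0],[0,0,0]]]'
python3 -m creep '[[[0,0,-40],[0,0,0]],[[0,0,-60],[0,0,0]],[[0,0,-60],[0,0,0]],[[0,-50,-20],[0,0,0]],[[0,-50,0],[0,0,0]],[[0,-50,0],[0,0,0]],[[0,0,0],[0,0,0]],[[0,0,0],[0,0,0]]]'
python3 - <<'E'
from h import *
o=bot.get_obs();print(o["eef_pos"],o["clock"])
p=cam("side"); cv2.imwrite("pics/end.png",cv2.resize(p["image"][110:420,160:520],(697,600)))
E
```

```text
clock: 37.85
eef_pos: [0.4199, -0.2614, 0.0514]
tool_rot: [0.781, 0.624, 0.0, 0.001]
ft_force: [-1.8, 2.4, 11.7]
grip_width: 0.0002
grasp_force: 6.0
clock: 38.85
eef_pos: [0.2738, -0.2286, 0.2301]
tool_rot: [0.782, 0.624, 0.0, 0.001]
ft_force: [0.3, 0.6, -0.0]
grip_width: 0.0001
grasp_force: 0.0
[ 0.27384843 -0.22856046  0.23007156] 38.85
```

View pics/end.png

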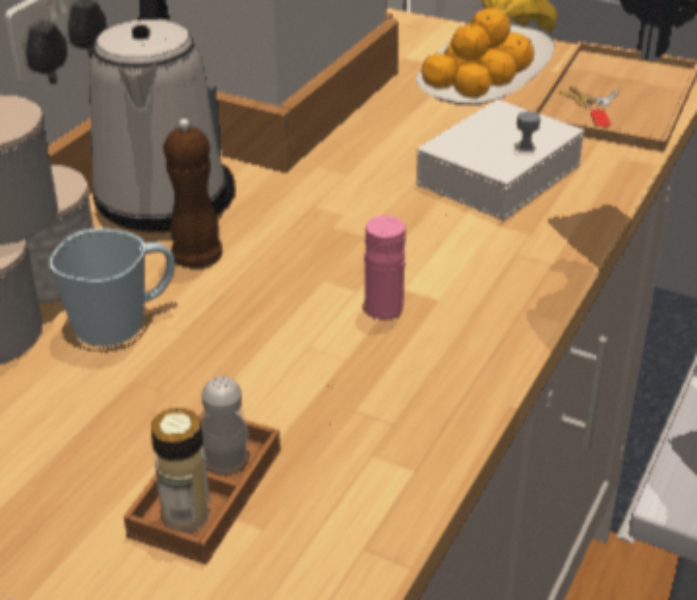

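Contact came at z = 0.051, the closed height. The jar (180,470) and salt (225,425) are in the caddy, the box is shut (500,150), and the mug and pepper mill haven't moved.

```bash
python3 -c "
from workcell import workorder; print(workorder.job_done())"
```

```text
the job is handed in; nothing more can be done
None
```

The job is handed in: the spice jar and salt shaker stand upright in the caddy, one in each cell, the battery and tea light are on the floor of the white box with its lid shut, and the mug and pepper mill were left as they stood (about 39 s used of 122 s).

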